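Make up an embossing stack on the press board

TASK

Make up the pressing stack on the white press board: lay the pale wooden plaque blank on the crossing of the board's scribed centre lines, its long side along the board's long side, and put one of the two tall steel bearers to its left and the other to its right, on the long centre line, parallel to the blank's ends and about 30 mm clear of them. Set the round brass die centred on top of the blank as it lies (face down), and lay the aluminium pressing plate on top, centred on the die, lengthwise along the board so that its two ends reach over the bearers. Lower each piece into place rather than dropping it, and leave the square die and the low bearer where they lie on the dark wooden slab.

Things in the scene. Friction and masses are not known exactly. Their poses are not given: they have to be found in the camera images.
- board: fixed white plastic press board, 150 (its x) x 230 (its y) x 25 mm thick, lying flat on the table left or right of the middle, turned by up to 0.2 rad; two thin dark scribed centre lines cross at the middle of its top. Origin at the centre of its underside, z up; the top is 25 mm above it. Left and right are along its y, the long side.
- slab: fixed dark walnut slab, 210 (its x) x 265 (its y) x 22 mm thick, on the other side of the middle from the board; the six small pieces stand on its top in two rows of three, in any order. Origin at the centre of its underside.
- blank: loose pale wooden plaque blank, a flat rectangle 70 (its x) x 45 (its y) x 10 mm high, about 25 g; starts on the slab with its x roughly along the slab's x. Origin at the centre of its underside, z up. Both ends are alike.
- round_die: loose round brass embossing die, 40 mm across and 14 mm high, about 130 g; starts on the slab, already face down (the lowest 3 mm, the face, is 36 mm across). Origin at the centre of its underside, z up.
- bearer_a: loose tall bearer, one of two equal steel bars 50 (its x) x 22 (its y) x 22 mm high, about 190 g, a stop that limits the pressing depth; starts on the slab, its x roughly along the slab's x. Origin at the centre of its underside, z up. Beside the blank its x lies across the board's long centre line; with 30 mm clear, its centre is 76 mm from the blank's centre.
- bearer_b: the other tall bearer, the same as bearer_a: 50 (its x) x 22 (its y) x 22 mm high, origin at the centre of its underside.
- plate: loose aluminium pressing plate, 180 (its x) x 50 (its y) x 12 mm thick, about 290 g, with a small round ram mark in the middle of its top; starts flat on the table between the board and the slab, its x roughly away from the robot. Origin at the centre of its underside, z up. In the finished stack it rests on the die, its underside 24 mm above the board's top and 2 mm above the bearers.
- square_die: loose square brass die, 36 x 36 x 14 mm high, on the slab; not for this job, stays where it is. Origin at the centre of its underside.
- low_bearer: loose low steel bearer, 36 (its x) x 14 (its y) x 10 mm high, on the slab; not for this job, stays where it is. Origin at the centre of its underside.
Not all that is in view belongs to the job. What is shaped like the bearer_a but blue or pink is not meant.

How it is judged (in metres and radians):
At the end, for the whole second after the job is handed in: Blank centred on the board within 12 mm, bearers beyond its ends, 64 to 88 mm from its centre and within 12 mm of its midline, die on the blank within 8 mm, plate flat on the die within 10 mm; directions within 0.15 rad (bearers 0.2); all upright and at rest (horizontal distance between blank and board below 0.012 m and z of blank in the frame of board between 0.022 and 0.028 m and angle between the x axis of each of blank, plate and the y axis of board, either way round below 0.15 rad and y of bearer_a in the frame of blank between -0.012 and 0.012 m and z of bearer_a in the frame of board between 0.022 and 0.028 m and angle between the x axis of each of bearer_a, bearer_b and the y axis of blank, either way round below 0.2 rad and angle between each of bearer_a, bearer_b's own z axis and vertical below 0.1 rad and y of bearer_b in the frame of blank between -0.012 and 0.012 m and z of bearer_b in the frame of board between 0.022 and 0.028 m and ((x of bearer_a in the frame of blank between 0.064 and 0.088 m and x of bearer_b in the frame of blank between -0.088 and -0.064 m) or (x of bearer_a in the frame of blank between -0.088 and -0.064 m and x of bearer_b in the frame of blank between 0.064 and 0.088 m)) and horizontal distance between round_die and blank below 0.008 m and z of round_die in the frame of blank between 0.007 and 0.013 m and angle between each of round_die, plate's own z axis and vertical below 0.08 rad and horizontal distance between plate and round_die below 0.01 m and z of plate in the frame of round_die between 0.011 and 0.017 m and linear speed of each of blank, round_die, bearer_a, bearer_b, plate below 0.02 m/s); the robot touches nothing.
It fails at once if the square die or the low bearer is shifted by more than 20 mm (distance of any of square_die, low_bearer from where it was at the start of the episode above 0.02 m).
It fails at once if a piece is dropped or thrown: out of the fingers it moves faster than 0.6 m/s (a fall of about 18 mm) ((linear speed of blank above 0.6 m/s and contact force between blank and the fingers below 0.05 N and contact force between blank and the arm below 0.05 N) or (linear speed of round_die above 0.6 m/s and contact force between round_die and the fingers below 0.05 N and contact force between round_die and the arm below 0.05 N) or (linear speed of bearer_a above 0.6 m/s and contact force between bearer_a and the fingers below 0.05 N and contact force between bearer_a and the arm below 0.05 N) or (linear speed of bearer_b above 0.6 m/s and contact force between bearer_b and the fingers below 0.05 N and contact force between bearer_b and the arm below 0.05 N) or (linear speed of plate above 0.6 m/s and contact force between plate and the fingers below 0.05 N and contact force between plate and the arm below 0.05 N)).
It also fails if it takes over 128 s, if anything falls off the work surface, if the arm or the gripper's body presses on something with over 40 N, if the wrist force passes 120 N, or if a joint passes its speed limit or range.

ROBOT

A 6-joint arm with a two-finger parallel gripper is mounted at the origin on the work surface. World frame = base frame: x ahead of the robot, y to its left, z up, the work surface at z = 0. Lengths are in mm, angles in rad, forces in N, time in s.
With the tool pointing down it reaches from about 400 to 825 mm from the base axis. Payload 7 kg.
Tool frame: the origin (TCP) lies where the fingers leave the gripper's body, on its centre line; the fingertips stand 66 mm ahead of it and the grasp point (between the pads) lies 47 mm ahead of it; z points along the fingers, y is the line along which they close (so a half turn about z gives the same grasp; the last joint's range is limited). The gripper opens to 88 mm and grips with 3 to 60 N. Pads are 19 mm wide; open, the fingers measure 130 mm over their backs; the gripper's body (78 mm by 193 mm) begins 47 mm behind the grasp point.
Start: joints at [-0.885, 0.359, 0.012, 0, -1.224, -0.288], TCP at [261.461, -622.281, 292.161] pointing down, gripper open.
Joint ranges: [-3.07, 3.07], [-1.43, 2.12], [-1.02, 1.25], [-3.03, 1.67], [-3.05, -0], [-3.03, 3.03]. Speed limits (rad/s): [2.39, 2.39, 3.01, 3.14, 3.14, 3.14].

INTERFACE

Orientations are given as a rotation vector (axis times angle).
In Python, from station import bot, imaging, order gives the robot as it stands. The module is installed in compiled form; this text tells all that it offers.
- The arm moves only by the tool carry_out, never from a script. Its argument "motion" is a list that holds one entry, the list of rows, each a list of 5 numbers: the opening, from -1 (shut) to 1 (fully open), then the shift along the tool's x, y, z each as a share of 50 cm, from -1 to 1, then the turn about the tool's z as a share of 2 pi rad, from -1 to 1. In form: [[[grip, dx, dy, dz, turn], ...]]. A call has 1 to 8 rows; each row is the pose to reach, as a shift and turn from the pose commanded when the call began, along the tool's axes at that moment, turning the shorter way round; what a row does not reach only later rows make up. A row lasts 1/12 s, in which the tool goes at most 41.7 mm and 7.16 degrees, less where a joint would pass 70% of its speed; a pose out of reach is approached as far as the arm can. A call with a number of a shift or a turn outside -1 to 1 is refused whole. A call with a gripper value outside its range is refused whole. The fingers move at their own pace and stop on an object; "force" is the grip in N (left out, the last holds). Time passes only in rows, so rows that repeat a pose let the fingers close. It gives the time, the measured TCP pose, the force, the opening and the grip force at its end, in the units of the state.
- bot.sense(): the state, without advancing time (a new reading comes with each control period).
- imaging.grab_frame(name): name is "scene" or "top" or "wrist"; returns a dict with "frame" (420x560x3 uint8, blue, green, red), "fx", "fy", "cx", "cy" (pixels), "position" and "rotation" of the camera in the world; the wrist camera has in their place "tool_from_camera" (4x4, takes a point from camera to tool coordinates, whose origin is the TCP and whose axes are the flange's). Camera axes: x right, y down, z forward; pixel columns grow to the right and rows downward; lengths in mm; the calibration is good to about 2 mm. A picture is of the moment at which its call begins: read the wrist's pose just before it. There is no depth.
- order.job_done(): hands the job in; it is judged then, once.
The state is a dict: "t": time; "joint_pos": joint angles; "qvel": joint speeds; "effort": joint torques, N m; "ee_pos": TCP position; "ee_rot": TCP orientation; "ft_force": force on the tool from outside, world axes, zero at the start; "ft_torque": the same for the moment, N m; "finger_gap": opening from 0.0 (shut) to 1.0 (fully open); "finger_force": force on a finger pad.
Only numpy, scipy, OpenCV 4.12 (cv2) and the standard library are available. Lean on these libraries where they do the work, as an engineer would, in place of code of your own. Each camera call takes 0.05 s, during which the arm holds its last target. There are 200 camera calls.

## Working session

There is one attempt and no reset: what is moved stays moved. The work goes in short steps, Python scripts to look and compute and a tool call to move; the robot and the scene stay as the last step left them, time stands still between calls to the robot, and variables do not carry over. Pictures are saved under pics/ and viewed, at most 14 in all, crops included, and the job is handed in when it is done.

Besides the shell and the picture viewer there is one more tool, called after ">>>" as name(argument=value, ...) on one line, values as JSON. carry_out: Moves the arm, as the interface text tells. Its arguments: {"type":"object","properties":{"motion":{"type":"array","items":{"type":"array","items":{"type":"array","items":{"type":"number","minimum":-1,"maximum":1}}}},"force":{"type":"number"}},"required":["motion"]}

```bash
mkdir -p pics; python3 - <<'E'
from station import bot, imaging
import cv2,pickle,numpy as np
s=bot.sense(); print({k:np.round(v,3).tolist() for k,v in s.items()})
for n in ["top","scene"]:
    f=imaging.grab_frame(n); pickle.dump(f,open(f"{n}.pkl","wb")); cv2.imwrite(f"pics/{n}0.png",f["frame"])
    print(n,f["fx"],f["cx"],f["cy"],f["position"],np.round(f["rotation"],4).tolist())
E
```

```text
{'t': 0.0, 'joint_pos': [-0.885, 0.359, 0.011, -0.0, -1.224, -0.288], 'qvel': [0.003, 0.002, 0.001, -0.003, -0.001, -0.001], 'effort': [0.002, -58.272, 29.306, 6.997, 0.007, -0.0], 'ee_pos': [261.325, -621.969, 291.223], 'ee_rot': [0.62, -3.079, -0.002], 'ft_force': [-0.024, 0.297, -0.199], 'ft_torque': [-0.037, -0.007, -0.005], 'finger_force': 0.0, 'finger_gap': 1.003}
top 491.16514504863085 269.4933555115075 217.5003189161406 [ 390.77984521   57.91902924 1097.08616444] [-2.1312, 2.1324, -0.1605]
scene 546.6946433191509 277.544497807502 213.90861703209507 [1442.84761585  316.4993904  1278.15873391] [-1.5815, -2.1446, 0.7208]
```

View pics/top0.png

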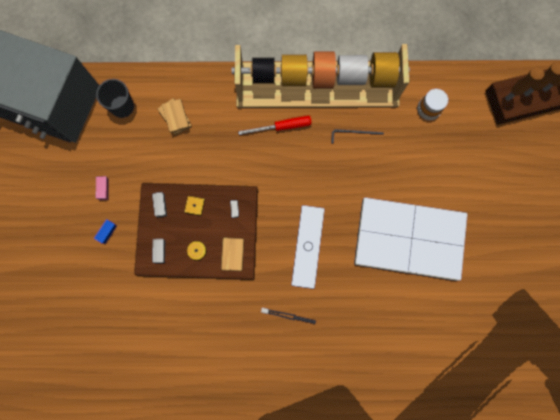

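View pics/scene0.png

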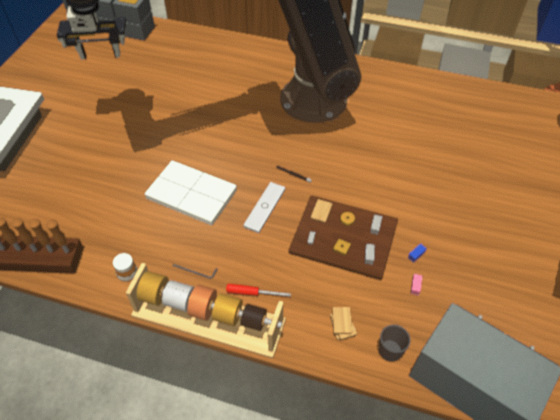

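The top view shows the slab on the left and the board on the right around (411,239), with the plate at (308,246) between them. The pieces on the slab:
- **Tall bearers:** the two larger grey bars at (159,205) and (158,251).
- **Low bearer:** the small grey bar at (234,209).
- **Round die:** the round brass piece at (196,251), with the square die at (194,205).
- **Blank:** the pale piece at (233,254).

The pink bar at (101,187) and the blue bar at (105,232) are decoys off the slab. The wood stack at (175,117) isn't on the slab either. I'll confirm this in an enlarged crop.

```bash
cat > h.py <<'E'
import numpy as np, cv2, pickle
from scipy.spatial.transform import Rotation as R
from station import bot, imaging
def cast(f,uv,z,pose=None):
    """pixels -> world points on plane z; pose=(pos,rotvec) of the tool for the wrist camera"""
    uv=np.atleast_2d(np.asarray(uv,float))
    d=np.c_[(uv[:,0]-f["cx"])/f["fx"],(uv[:,1]-f["cy"])/f["fy"],np.ones(len(uv))]
    if pose is None:
        M=R.from_rotvec(f["rotation"]).as_matrix() if np.size(f["rotation"])==3 else np.asarray(f["rotation"]); p=np.asarray(f["position"])
    else:
        T=np.asarray(f["tool_from_camera"]); Rt=R.from_rotvec(pose[1]).as_matrix()
        M=Rt@T[:3,:3]; p=np.asarray(pose[0])+Rt@T[:3,3]
    d=d@M.T
    return p+d*((z-p[2])/d[:,2])[:,None]
def rect(P):
    (c,(w,h),a)=cv2.minAreaRect(np.asarray(P)[:,:2].astype(np.float32))
    if w<h: w,h,a=h,w,a+90
    return np.round([c[0],c[1],w,h,(a+90)%180-90],1).tolist()   # centre, long, short, angle of long side from world x, deg
def tool_yaw(s):  # direction of tool y axis in world, deg
    M=R.from_rotvec(s["ee_rot"]).as_matrix(); return np.degrees(np.arctan2(M[1,1],M[0,1]))
def plan(x,y,z,yaw=None):
    """shift (units of a row) to bring grasp point to x,y,z with closing line at yaw deg (mod 180)"""
    s=bot.sense(); M=R.from_rotvec(s["ee_rot"]).as_matrix()
    g=np.array(s["ee_pos"])+M@[0,0,47]; d=M.T@(np.array([x,y,z])-g)
    t=0 if yaw is None else -((yaw-tool_yaw(s)+90)%180-90)
    print("row",np.round(d/500,4).tolist(),round(t/360,4),"| mm",np.round(d).tolist(),"turn",round(t,1),"grasp",np.round(g,1),"yaw",round(tool_yaw(s),1),"q",np.round(s["joint_pos"],2).tolist())
def contours(mask,amin,amax):
    return [c for c in cv2.findContours(mask.astype(np.uint8),cv2.RETR_EXTERNAL,cv2.CHAIN_APPROX_NONE)[0] if amin<cv2.contourArea(c)<amax]
E
python3 - <<'E'
from h import *
f=pickle.load(open("top.pkl","rb")); im=f["frame"]
hsv=cv2.cvtColor(im,cv2.COLOR_BGR2HSV)
grey=(hsv[...,1]<60)&(hsv[...,2]>110)
warm=(hsv[...,2]>150)&(hsv[...,1]>90)
box=lambda m,x0,x1,y0,y1:np.where((np.arange(560)[None]>x0)&(np.arange(560)[None]<x1)&(np.arange(420)[:,None]>y0)&(np.arange(420)[:,None]<y1),m,0)
for n,m,b,a,hs in [("grey",grey,(142,252,188,272),15,{}),("warm",warm,(142,252,188,272),60,{}),("plate/board",grey,(270,480,180,300),500,{})]:
    for c in contours(box(m,*b),a,9e4):
        px=c[:,0].mean(0); z=(22+22 if n=="grey" else 34 if n=="warm" else 12 if px[0]<340 else 25)
        print(n,px.round(),rect(cast(f,c[:,0],z)),"z",z)
plan(400,0,200)
cv2.imwrite("pics/crop0.png",cv2.resize(im[175:290,90:270],None,fx=4.4,fy=4.4,interpolation=cv2.INTER_CUBIC))
E
```

```text
grey [158. 250.] [491.1, 311.5, 50.3, 23.8, 2.0] z 44
grey [234. 208.] [583.2, 147.2, 38.0, 16.7, 5.4] z 44
grey [158. 204.] [594.1, 313.6, 52.6, 24.4, 9.0] z 44
warm [196. 250.] [493.0, 231.1, 37.2, 34.9, 90.0] z 34
warm [232. 254.] [485.5, 151.6, 67.3, 43.5, -0.0] z 34
warm [194. 205.] [592.8, 237.1, 35.4, 35.3, -11.5] z 34
plate/board [308. 247.] [503.8, -14.0, 181.3, 51.9, -8.0] z 12
plate/board [411. 239.] [519.6, -239.4, 231.4, 151.6, 81.1] z 25
row [-0.7375, 1.0392, 0.0901] 0.0 | mm [-369.0, 520.0, 45.0] turn 0 grasp [ 261.3 -621.9  244.3] yaw 112.8 q [-0.88, 0.36, 0.01, -0.0, -1.22, -0.29]
```

View pics/crop0.png

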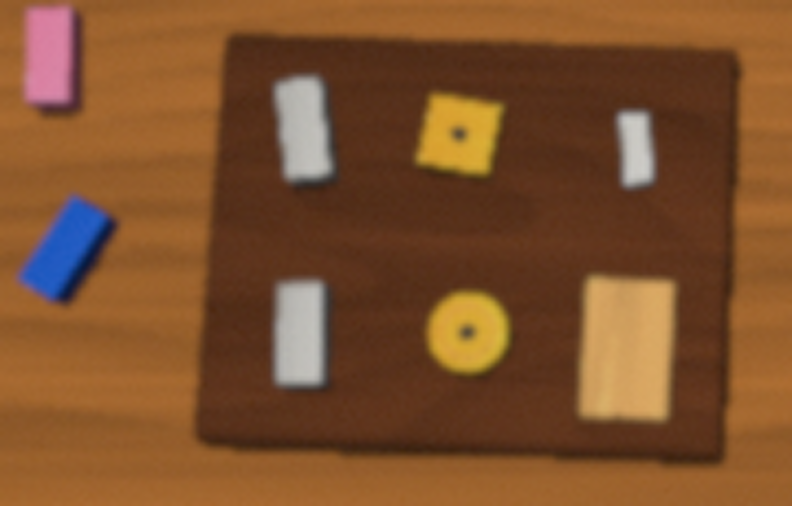

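The crop confirms the choice: tall bearers at left with both the same size, the low bearer clearly smaller, the round die at bottom centre, and the blank at bottom right. I'll move over the board now.

```bash
python3 -c "
from h import *
plan(520,-239,210,81.1)"
```

```text
row [-0.7736, 0.5056, 0.0693] 0.088 | mm [-387.0, 253.0, 35.0] turn 31.7 grasp [ 261.3 -621.9  244.3] yaw 112.8 q [-0.88, 0.36, 0.01, -0.0, -1.22, -0.29]
```

>>> carry_out(motion=[[[1, -0.7736, 0.5056, 0.0693, 0.088], [1, -0.7736, 0.5056, 0.0693, 0.088], [1, -0.7736, 0.5056, 0.0693, 0.088], [1, -0.7736, 0.5056, 0.0693, 0.088], [1, -0.7736, 0.5056, 0.0693, 0.088], [1, -0.7736, 0.5056, 0.0693, 0.088], [1, -0.7736, 0.5056, 0.0693, 0.088], [1, -0.7736, 0.5056, 0.0693, 0.088]]])

```text
t: 0.77
ee_pos: [443.8, -351.5, 267.6]
ee_rot: [-0.244, -3.132, -0.0]
ft_force: [0.7, -0.2, 0.2]
finger_gap: 0.997
finger_force: 0.0
```

```bash
python3 -c "
from h import *
plan(520,-239,210,81.1)"
```

```text
row [-0.1158, 0.2459, 0.0211] -0.0 | mm [-58.0, 123.0, 11.0] turn -0.0 grasp [ 443.8 -351.5  220.6] yaw 81.1 q [-0.32, 0.2, -0.27, -0.0, -1.1, -1.4]
```

>>> carry_out(motion=[[[1, -0.12, 0.246, 0.021, 0], [1, -0.12, 0.246, 0.021, 0], [1, -0.12, 0.246, 0.021, 0], [1, -0.12, 0.246, 0.021, 0], [1, -0.12, 0.246, 0.021, 0], [1, -0.12, 0.246, 0.021, 0]]])

```text
t: 1.27
ee_pos: [521.7, -240.4, 256.8]
ee_rot: [-0.24, -3.131, -0.0]
ft_force: [-0.2, -0.7, 0.2]
finger_gap: 1.0
finger_force: 0.0
```

```bash
cat >> h.py <<'E'
def wrist(name):
    s=bot.sense(); f=imaging.grab_frame("wrist"); cv2.imwrite(f"pics/{name}.png",f["frame"])
    f["pose"]=(s["ee_pos"],s["ee_rot"]); pickle.dump(f,open(f"{name}.pkl","wb")); return f
E
python3 - <<'E'
from h import *
f=wrist("w1"); hsv=cv2.cvtColor(f["frame"],cv2.COLOR_BGR2HSV)
m=(hsv[...,1]<60)&(hsv[...,2]>110)
for c in contours(m,2000,3e5): print(c[:,0].mean(0).round(),rect(cast(f,c[:,0],25,f["pose"])))
plan(491.1,311.5,120,92)
E
```

```text
[278. 182.] [521.8, -239.2, 227.5, 148.6, 81.1]
[496. 130.] [503.7, -21.4, 172.0, 48.0, -8.1]
row [0.2293, 1.0829, 0.1803] -0.0301 | mm [115.0, 541.0, 90.0] turn -10.8 grasp [ 521.2 -241.1  210. ] yaw 81.2 q [-0.09, 0.22, -0.27, -0.0, -1.09, -1.63]
```

View pics/w1.png

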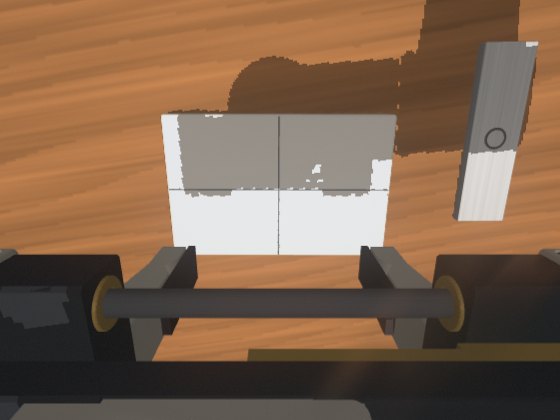

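The wrist view shows the board with its line crossing at (278,189), and its centre agrees with the top view to 2 mm. Next I go to the first bearer.

>>> carry_out(motion=[[[1, 0.14, 0.65, 0, -0.03], [1, 0.14, 0.65, 0, -0.03], [1, 0.14, 0.65, 0, -0.03], [1, 0.14, 0.65, 0, -0.03], [1, 0.14, 0.65, 0, -0.03], [1, 0.14, 0.65, 0, -0.03], [1, 0.14, 0.65, 0, -0.03], [1, 0.14, 0.65, 0, -0.03]]])

```text
t: 1.98
ee_pos: [502.0, 91.2, 257.8]
ee_rot: [-0.049, 3.141, 0.0]
ft_force: [1.1, -0.5, -0.8]
finger_gap: 1.0
finger_force: 0.0
```

```bash
python3 -c "
from h import *
plan(491.1,311.5,150,92)"
```

```text
row [0.0081, 0.4411, 0.1217] -0.0006 | mm [4.0, 221.0, 61.0] turn -0.2 grasp [502.   91.2 210.8] yaw 91.8 q [0.57, 0.11, -0.4, 0.0, -1.06, -2.1]
```

>>> carry_out(motion=[[[0.15, 0.008, 0.441, 0.12, 0], [0.15, 0.008, 0.441, 0.12, 0], [0.15, 0.008, 0.441, 0.12, 0], [0.15, 0.008, 0.441, 0.12, 0], [0.15, 0.008, 0.441, 0.12, 0], [0.15, 0.008, 0.441, 0.12, 0], [0.15, 0.008, 0.441, 0.12, 0], [0.15, 0.008, 0.441, 0.12, 0]]])

```text
t: 2.65
ee_pos: [491.3, 310.6, 196.6]
ee_rot: [0.053, -3.14, 0.002]
ft_force: [-0.8, -0.7, -0.2]
finger_gap: 0.577
finger_force: 0.0
```

```bash
python3 - <<'E'
from h import *
f=wrist("w2"); hsv=cv2.cvtColor(f["frame"],cv2.COLOR_BGR2HSV)
m=(hsv[...,1]<60)&(hsv[...,2]>90)
for c in contours(m,300,3e5): print("grey",c[:,0].mean(0).round(),rect(cast(f,c[:,0],44,f["pose"])))
m=(hsv[...,1]>110)&(hsv[...,2]>150)
for c in contours(m,300,3e5): print("warm",c[:,0].mean(0).round(),rect(cast(f,c[:,0],34,f["pose"])))
plan(491.1,311.5,36,92)
E
```

```text
grey [184. 410.] [696.7, 226.6, 367.8, 26.6, -88.1]
grey [ 34. 323.] [607.2, 98.8, 82.3, 70.8, -88.1]
grey [277. 314.] [591.7, 314.3, 186.0, 60.3, -88.1]
grey [542. 318.] [589.2, 545.3, 89.1, 38.9, 16.3]
grey [ 11. 271.] [549.1, 86.1, 36.5, 22.7, 1.9]
grey [354. 268.] [537.5, 378.6, 48.3, 24.4, 24.6]
grey [201. 268.] [541.8, 246.7, 48.3, 24.2, -21.9]
grey [280. 212.] [491.5, 313.5, 54.5, 22.0, 1.4]
grey [ 87. 198.] [484.0, 161.2, 63.4, 39.3, -2.4]
warm [317. 336.] [613.1, 351.2, 69.5, 34.6, -88.1]
warm [239. 335.] [615.1, 276.5, 60.9, 33.4, -88.1]
warm [289. 143.] [453.2, 311.4, 479.2, 225.0, -88.1]
row [0.0004, 0.0034, 0.2282] -0.0004 | mm [0.0, 2.0, 114.0] turn -0.1 grasp [491.4 309.9 150.1] yaw 91.9 q [0.9, 0.29, -0.33, 0.0, -0.96, -2.44]
```

View pics/w2.png

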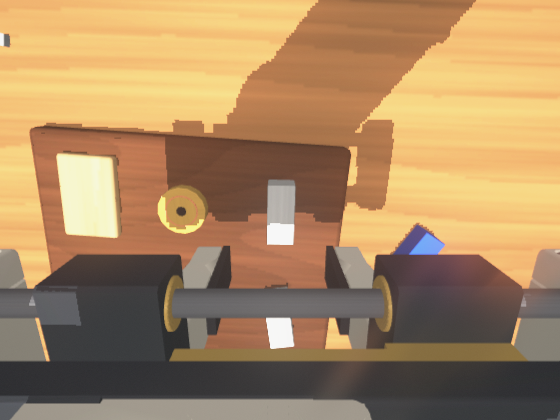

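The first bearer is at (280,212), centred between the fingers. The blank (88,195) and the round die (182,210) are also where expected. I'll descend to about 44 mm, with the tips 3 mm above the slab, and grip.

>>> carry_out(motion=[[[0.15, 0, 0.005, 0.1, 0], [0.15, 0, 0.005, 0.18, 0], [0.15, 0, 0.005, 0.212, 0], [0.15, 0, 0.005, 0.212, 0], [-1, 0, 0.005, 0.212, 0], [-1, 0, 0.005, 0.212, 0], [-1, 0, 0.005, 0.212, 0], [-1, 0, 0.005, 0.212, 0]]], force=25)

```text
t: 3.37
ee_pos: [491.5, 312.9, 92.1]
ee_rot: [-0.051, 3.14, 0.001]
ft_force: [0.2, 0.6, -0.1]
finger_gap: 0.335
finger_force: 0.0
```

```bash
python3 -c "
from h import *
plan(491,312,130,92)
plan(532.5,-164.2,130,81.1)
"
```

```text
row [0.0011, -0.0017, -0.1698] -0.0004 | mm [1.0, -1.0, -85.0] turn -0.1 grasp [491.6 313.   45.1] yaw 91.9 q [0.9, 0.41, -0.43, -0.0, -0.73, -2.44]
row [-0.0511, -0.9563, -0.1706] 0.0299 | mm [-26.0, -478.0, -85.0] turn 10.8 grasp [491.6 313.   45.1] yaw 91.9 q [0.9, 0.41, -0.43, -0.0, -0.73, -2.44]
```

>>> carry_out(motion=[[[-1, 0, 0, 0, 0], [-1, 0, 0, 0, 0], [-1, 0, 0, 0, 0], [-1, 0, 0, 0, 0], [-1, 0, 0, -0.05, 0], [-1, 0, 0, -0.17, 0], [-1, 0, 0, -0.17, 0], [-1, 0, 0, -0.17, 0]]])

```text
t: 4.03
ee_pos: [492.7, 315.3, 181.2]
ee_rot: [-0.054, 3.136, 0.009]
ft_force: [1.1, 0.3, -1.5]
finger_gap: 0.249
finger_force: 24.9
```

>>> carry_out(motion=[[[-1, -0.05, -0.7, 0, 0.03], [-1, -0.05, -0.7, 0, 0.03], [-1, -0.05, -0.7, 0, 0.03], [-1, -0.05, -0.7, 0, 0.03], [-1, -0.05, -0.7, 0, 0.03], [-1, -0.05, -0.7, 0, 0.03], [-1, -0.05, -0.7, 0, 0.03], [-1, -0.05, -0.7, 0, 0.03]]])

```text
t: 4.7
ee_pos: [525.2, -19.8, 175.7]
ee_rot: [-0.243, -3.131, -0.0]
ft_force: [2.9, -0.5, -1.5]
finger_gap: 0.25
finger_force: 24.9
```

```bash
python3 -c "
from h import *
plan(532.5,-164.2,110,81.1)
"
```

```text
row [-0.059, -0.2832, 0.0374] 0.0001 | mm [-30.0, -142.0, 19.0] turn 0.0 grasp [525.2 -19.7 128.7] yaw 81.1 q [0.34, 0.22, -0.47, -0.0, -0.88, -2.06]
```

>>> carry_out(motion=[[[-1, -0.045, -0.25, 0.03, 0], [-1, -0.045, -0.25, 0.03, 0], [-1, -0.045, -0.25, 0.03, 0], [-1, -0.045, -0.25, 0.03, 0], [-1, -0.045, -0.25, 0.03, 0], [-1, -0.045, -0.25, 0.03, 0], [-1, -0.045, -0.25, 0.03, 0]]])

```text
t: 5.28
ee_pos: [528.8, -144.1, 161.1]
ee_rot: [-0.242, -3.132, -0.0]
ft_force: [-0.3, 0.2, -1.5]
finger_gap: 0.251
finger_force: 24.9
```

```bash
python3 -c "
from h import *
plan(532.5,-164.2,48.2,81.1)
"
```

```text
row [-0.0135, -0.0387, 0.1318] 0.0002 | mm [-7.0, -19.0, 66.0] turn 0.1 grasp [ 528.8 -144.1  114.1] yaw 81.2 q [0.09, 0.28, -0.44, -0.0, -0.86, -1.82]
```

>>> carry_out(motion=[[[-1, -0.0135, -0.0387, 0.06, 0], [-1, -0.0135, -0.0387, 0.1, 0], [-1, -0.0135, -0.0387, 0.12, 0], [-1, -0.0135, -0.0387, 0.131, 0], [-1, -0.0135, -0.0387, 0.131, 0], [-1, -0.0135, -0.0387, 0.131, 0]]])

```text
t: 5.78
ee_pos: [533.2, -164.2, 96.4]
ee_rot: [0.241, 3.132, -0.0]
ft_force: [0.8, -0.0, -1.2]
finger_gap: 0.249
finger_force: 25.0
```

```bash
python3 -c "
from h import *
plan(532.5,-164.2,48.2,81.1)
"
```

```text
row [0.0014, -0.0003, 0.0025] 0.0003 | mm [1.0, -0.0, 1.0] turn 0.1 grasp [ 533.2 -164.2   49.4] yaw 81.2 q [0.05, 0.37, -0.48, 0.0, -0.71, -1.78]
```

>>> carry_out(motion=[[[-1, 0, 0, 0.002, 0], [-1, 0, 0, 0.002, 0], [-0.25, 0, 0, 0.002, 0], [-0.25, 0, 0, 0.002, 0], [-0.25, 0, 0, 0.002, 0], [-0.25, 0, 0, -0.06, 0], [-0.25, 0, 0, -0.13, 0], [-0.25, 0, 0, -0.13, 0]]])

```text
t: 6.45
ee_pos: [535.8, -165.7, 167.2]
ee_rot: [0.24, 3.123, -0.001]
ft_force: [2.7, 0.2, 1.0]
finger_gap: 0.375
finger_force: 0.0
```

```bash
python3 - <<'E'
from h import *
f=imaging.grab_frame("top"); hsv=cv2.cvtColor(f["frame"],cv2.COLOR_BGR2HSV); cv2.imwrite("pics/top1.png",cv2.resize(f["frame"][170:300,130:490],None,fx=2.2,fy=2.2))
plan(594.1,313.5,120,99)
E
```

```text
row [0.031, 0.9645, -0.0042] -0.0496 | mm [16.0, 482.0, -2.0] turn -17.9 grasp [ 535.2 -165.4  117.7] yaw 81.1 q [0.05, 0.29, -0.42, 0.0, -0.86, -1.78]
```

View pics/top1.png

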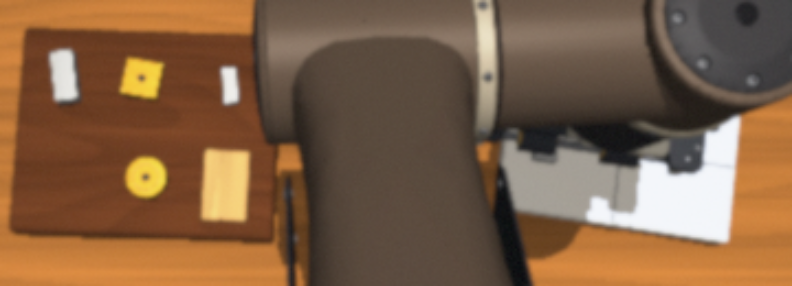

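The arm hides the board in this view, and the slab pieces haven't moved. On to the second bearer.

>>> carry_out(motion=[[[0.15, 0.02, 0.64, -0.02, -0.05], [0.15, 0.02, 0.64, -0.02, -0.05], [0.15, 0.02, 0.64, -0.02, -0.05], [0.15, 0.02, 0.64, -0.02, -0.05], [0.15, 0.02, 0.64, -0.02, -0.05], [0.15, 0.02, 0.64, -0.02, -0.05], [0.15, 0.02, 0.64, -0.02, -0.05], [0.15, 0.02, 0.64, -0.02, -0.05]]])

```text
t: 7.17
ee_pos: [572.3, 155.8, 170.7]
ee_rot: [-0.252, 3.131, 0.0]
ft_force: [1.3, -0.5, -0.0]
finger_gap: 0.575
finger_force: 0.0
```

```bash
python3 -c "
from h import *
plan(594.1,313.5,110,99)"
```

```text
row [-0.0934, 0.3044, 0.0276] 0.0005 | mm [-47.0, 152.0, 14.0] turn 0.2 grasp [572.3 155.8 123.7] yaw 99.2 q [0.6, 0.33, -0.33, 0.0, -0.91, -2.01]
```

>>> carry_out(motion=[[[0.15, -0.093, 0.29, 0.028, 0], [0.15, -0.093, 0.29, 0.028, 0], [0.15, -0.093, 0.29, 0.028, 0], [0.15, -0.093, 0.29, 0.028, 0], [0.15, -0.093, 0.29, 0.028, 0], [0.15, -0.093, 0.29, 0.028, 0], [0.15, -0.093, 0.29, 0.028, 0]]])

```text
t: 7.75
ee_pos: [594.6, 302.7, 156.1]
ee_rot: [0.25, -3.13, 0.001]
ft_force: [1.0, -0.4, 0.1]
finger_gap: 0.577
finger_force: 0.0
```

```bash
python3 -c "
from h import *
plan(594.1,313.6,44.5,99)"
```

```text
row [-0.0028, 0.0219, 0.1291] 0.0003 | mm [-1.0, 11.0, 65.0] turn 0.1 grasp [594.5 302.6 109.1] yaw 99.1 q [0.76, 0.45, -0.17, -0.0, -0.95, -2.17]
```

>>> carry_out(motion=[[[0.15, -0.003, 0.022, 0.05, 0], [0.15, -0.003, 0.022, 0.1, 0], [0.15, -0.003, 0.022, 0.129, 0], [0.15, -0.003, 0.022, 0.129, 0], [-1, -0.003, 0.022, 0.129, 0], [-1, -0.003, 0.022, 0.129, 0], [-1, -0.003, 0.022, 0.129, 0], [-1, -0.003, 0.022, 0.129, 0]]])

```text
t: 8.42
ee_pos: [595.3, 314.2, 93.7]
ee_rot: [-0.249, 3.13, 0.002]
ft_force: [0.5, -0.2, 0.3]
finger_gap: 0.337
finger_force: 0.0
```

>>> carry_out(motion=[[[-1, 0, 0, 0, 0], [-1, 0, 0, 0, 0], [-1, 0, 0, 0, 0], [-1, 0, 0, 0, 0], [-1, 0, 0, -0.05, 0], [-1, 0, 0, -0.17, 0], [-1, 0, 0, -0.17, 0], [-1, 0, 0, -0.17, 0]]])

```text
t: 9.08
ee_pos: [596.7, 315.6, 182.9]
ee_rot: [-0.25, 3.125, 0.007]
ft_force: [1.0, 0.5, -1.2]
finger_gap: 0.248
finger_force: 25.0
```

```bash
python3 -c "
from h import *
plan(509,-314.4,130,81.1)
"
```

```text
row [0.3746, -1.2164, 0.0047] 0.0502 | mm [187.0, -608.0, 2.0] turn 18.1 grasp [597.  315.9 135.9] yaw 99.2 q [0.78, 0.44, -0.13, 0.0, -1.0, -2.19]
```

>>> carry_out(motion=[[[-1, 0.2, -0.64, 0, 0.05], [-1, 0.2, -0.64, 0, 0.05], [-1, 0.2, -0.64, 0, 0.05], [-1, 0.2, -0.64, 0, 0.05], [-1, 0.2, -0.64, 0, 0.05], [-1, 0.2, -0.64, 0, 0.05], [-1, 0.2, -0.64, 0, 0.05], [-1, 0.2, -0.64, 0, 0.05]]])

```text
t: 9.75
ee_pos: [545.8, -17.5, 176.8]
ee_rot: [-0.243, -3.131, -0.0]
ft_force: [0.2, -0.3, -1.8]
finger_gap: 0.251
finger_force: 25.0
```

```bash
python3 -c "
from h import *
plan(509,-314.4,120,81.1)
"
```

```text
row [-0.019, -0.5981, 0.0197] 0.0001 | mm [-9.0, -299.0, 10.0] turn 0.0 grasp [545.8 -17.5 129.8] yaw 81.1 q [0.33, 0.25, -0.43, -0.0, -0.89, -2.05]
```

>>> carry_out(motion=[[[-1, -0.019, -0.56, 0.02, 0], [-1, -0.019, -0.56, 0.02, 0], [-1, -0.019, -0.56, 0.02, 0], [-1, -0.019, -0.56, 0.02, 0], [-1, -0.019, -0.56, 0.02, 0], [-1, -0.019, -0.56, 0.02, 0], [-1, -0.019, -0.56, 0.02, 0], [-1, -0.019, -0.56, 0.02, 0]]])

```text
t: 10.42
ee_pos: [511.5, -298.2, 166.0]
ee_rot: [-0.25, -3.13, 0.0]
ft_force: [1.2, 0.2, -1.3]
finger_gap: 0.247
finger_force: 25.0
```

>>> carry_out(motion=[[[-1, 0, 0, 0, 0], [-1, 0, 0, 0, 0]]])

```text
t: 10.58
ee_pos: [512.6, -293.7, 166.6]
ee_rot: [-0.245, -3.131, -0.001]
ft_force: [-1.3, -0.7, -2.0]
finger_gap: 0.245
finger_force: 25.0
```

```bash
python3 -c "
from h import *
plan(509,-314.4,49,81.1)
"
```

```text
row [0.0003, -0.0421, 0.1412] -0.0001 | mm [0.0, -21.0, 71.0] turn -0.1 grasp [ 512.5 -293.7  119.6] yaw 81.0 q [-0.19, 0.33, -0.34, -0.0, -0.9, -1.54]
```

>>> carry_out(motion=[[[-1, 0, -0.042, 0.06, 0], [-1, 0, -0.042, 0.1, 0], [-1, 0, -0.042, 0.125, 0], [-1, 0, -0.042, 0.14, 0], [-1, 0, -0.042, 0.14, 0], [-1, 0, -0.042, 0.14, 0]]])

```text
t: 11.08
ee_pos: [510.5, -313.5, 97.5]
ee_rot: [0.241, 3.132, -0.0]
ft_force: [-0.6, -0.4, -1.5]
finger_gap: 0.253
finger_force: 25.0
```

```bash
python3 -c "
from h import *
plan(509,-314.4,48.5,81.1)
"
```

```text
row [0.0026, -0.0022, 0.004] 0.0003 | mm [1.0, -1.0, 2.0] turn 0.1 grasp [ 510.5 -313.5   50.5] yaw 81.2 q [-0.22, 0.43, -0.39, 0.0, -0.76, -1.5]
```

>>> carry_out(motion=[[[-1, 0.001, -0.002, 0.003, 0], [-1, 0.001, -0.002, 0.004, 0], [-1, 0.001, -0.002, 0.004, 0]]])

```text
t: 11.33
ee_pos: [509.4, -315.2, 95.7]
ee_rot: [0.243, 3.132, -0.0]
ft_force: [-0.2, -0.2, -2.2]
finger_gap: 0.249
finger_force: 25.0
```

>>> carry_out(motion=[[[-0.25, 0, 0, 0, 0], [-0.25, 0, 0, 0, 0], [-0.25, 0, 0, 0, 0], [-0.25, 0, 0, -0.06, 0], [-0.25, 0, 0, -0.18, 0], [-0.25, 0, 0, -0.18, 0], [-0.25, 0, 0, -0.18, 0]]])

```text
t: 11.92
ee_pos: [511.7, -316.6, 191.0]
ee_rot: [0.242, 3.124, -0.004]
ft_force: [0.9, 0.4, 0.1]
finger_gap: 0.375
finger_force: 0.0
```

```bash
python3 -c "
from h import *
plan(485.5,151.6,120,89)
"
```

```text
row [0.1968, 0.9175, 0.0445] -0.0218 | mm [98.0, 459.0, 22.0] turn -7.8 grasp [ 512.  -316.8  144. ] yaw 81.2 q [-0.23, 0.32, -0.3, 0.0, -0.95, -1.5]
```

>>> carry_out(motion=[[[0.36, 0.13, 0.64, 0, -0.022], [0.36, 0.13, 0.64, 0, -0.022], [0.36, 0.13, 0.64, 0, -0.022], [0.36, 0.13, 0.64, 0, -0.022], [0.36, 0.13, 0.64, 0, -0.022], [0.36, 0.13, 0.64, 0, -0.022], [0.36, 0.13, 0.64, 0, -0.022], [0.36, 0.13, 0.64, 0, -0.022]]])

```text
t: 12.58
ee_pos: [494.0, 13.0, 185.6]
ee_rot: [0.026, 3.141, 0.001]
ft_force: [0.8, 0.6, 0.9]
finger_gap: 0.681
finger_force: 0.0
```

```bash
python3 -c "
from h import *
plan(485.5,151.6,130,89)
"
```

```text
row [0.0217, 0.2768, 0.0173] 0.0002 | mm [11.0, 138.0, 9.0] turn 0.1 grasp [494.   13.  138.6] yaw 89.1 q [0.42, 0.16, -0.53, -0.0, -0.88, -2.01]
```

>>> carry_out(motion=[[[0.36, 0.02, 0.25, 0.017, 0], [0.36, 0.02, 0.25, 0.017, 0], [0.36, 0.02, 0.25, 0.017, 0], [0.36, 0.02, 0.25, 0.017, 0], [0.36, 0.02, 0.25, 0.017, 0], [0.36, 0.02, 0.25, 0.017, 0], [0.36, 0.02, 0.25, 0.017, 0]]])

```text
t: 13.17
ee_pos: [486.5, 135.0, 176.8]
ee_rot: [-0.028, -3.141, 0.0]
ft_force: [0.1, -0.1, 0.1]
finger_gap: 0.685
finger_force: 0.0
```

```bash
python3 - <<'E'
from h import *
f=wrist("w3"); hsv=cv2.cvtColor(f["frame"],cv2.COLOR_BGR2HSV)
plan(485.5,151.6,43.5,89)
E
```

```text
row [0.0027, 0.0338, 0.1727] -0.0002 | mm [1.0, 17.0, 86.0] turn -0.1 grasp [486.6 134.7 129.9] yaw 88.9 q [0.66, 0.19, -0.51, -0.0, -0.87, -2.25]
```

View pics/w3.png

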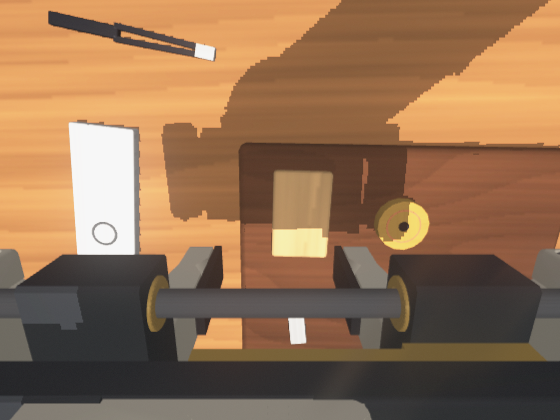

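The blank spans (273,171) to (331,257), and the die's hole is at (403,226). I'll cast those to check them.

```bash
python3 - <<'E'
from h import *
f=pickle.load(open("w3.pkl","rb"))
print(rect(cast(f,[(275,171),(331,172),(327,257),(272,256)],32,f["pose"])), cast(f,[(403,226)],36,f["pose"]).round(1))
E
```

```text
[487.1, 153.8, 69.3, 44.3, -2.2] [[495.4 231.6  36. ]]
```

>>> carry_out(motion=[[[0.36, 0.001, 0.036, 0.08, 0.003], [0.36, 0.001, 0.036, 0.14, 0.003], [0.36, 0.001, 0.036, 0.172, 0.003], [0.36, 0.001, 0.036, 0.172, 0.003], [0.36, 0.001, 0.036, 0.172, 0.003], [-1, 0.001, 0.036, 0.172, 0.003], [-1, 0.001, 0.036, 0.172, 0.003], [-1, 0.001, 0.036, 0.172, 0.003]]], force=15)

```text
t: 13.88
ee_pos: [486.6, 153.4, 91.2]
ee_rot: [0.058, 3.141, 0.001]
ft_force: [-0.1, 0.5, -0.5]
finger_gap: 0.51
finger_force: 1.2
```

>>> carry_out(motion=[[[-1, 0, 0, 0, 0], [-1, 0, 0, 0, 0], [-1, 0, 0, -0.05, 0], [-1, 0, 0, -0.17, 0], [-1, 0, 0, -0.17, 0], [-1, 0, 0, -0.17, 0], [-1, 0, 0, -0.17, 0]]])

```text
t: 14.47
ee_pos: [486.8, 154.3, 177.3]
ee_rot: [0.056, 3.139, 0.004]
ft_force: [0.4, -0.0, -1.1]
finger_gap: 0.509
finger_force: 15.0
```

```bash
python3 -c "
from h import *
plan(520.7,-239.3,130,-8.9)
"
```

```text
row [-0.0956, -0.7846, -0.001] -0.231 | mm [-48.0, -392.0, -1.0] turn -83.1 grasp [486.9 154.4 130.3] yaw 88.0 q [0.69, 0.2, -0.5, -0.0, -0.87, -2.3]
```

>>> carry_out(motion=[[[-1, -0.07, -0.5, 0, -0.14], [-1, -0.07, -0.5, 0, -0.14], [-1, -0.07, -0.5, 0, -0.14], [-1, -0.07, -0.5, 0, -0.14], [-1, -0.07, -0.5, 0, -0.14], [-1, -0.07, -0.5, 0, -0.14], [-1, -0.07, -0.5, 0, -0.14], [-1, -0.07, -0.5, 0, -0.14]]])

```text
t: 15.13
ee_pos: [511.6, -101.1, 174.4]
ee_rot: [1.289, -2.862, -0.001]
ft_force: [0.4, 0.0, -0.6]
finger_gap: 0.509
finger_force: 15.0
```

```bash
python3 -c "
from h import *
plan(520.7,-239.3,130,-8.9)
"
```

```text
row [0.1947, -0.1969, -0.0051] -0.0905 | mm [97.0, -98.0, -3.0] turn -32.6 grasp [ 511.4 -101.2  127.4] yaw 138.5 q [0.18, 0.22, -0.48, 0.0, -0.87, -0.91]
```

>>> carry_out(motion=[[[-1, 0.195, -0.197, 0, -0.0905], [-1, 0.195, -0.197, 0, -0.0905], [-1, 0.195, -0.197, 0, -0.0905], [-1, 0.195, -0.197, 0, -0.0905], [-1, 0.195, -0.197, 0, -0.0905], [-1, 0.195, -0.197, 0, -0.0905], [-1, 0.195, -0.197, 0, -0.0905], [-1, 0.195, -0.197, 0, -0.0905]]])

```text
t: 15.8
ee_pos: [520.8, -234.9, 175.1]
ee_rot: [2.034, -2.393, -0.002]
ft_force: [-0.1, 1.1, -0.4]
finger_gap: 0.509
finger_force: 15.0
```

```bash
python3 - <<'E'
from h import *
f=wrist("w4")
plan(520.7,-239.3,47,-8.9)
E
```

```text
row [0.0092, -0.0011, 0.1628] -0.0008 | mm [5.0, -1.0, 81.0] turn -0.3 grasp [ 521.  -234.7  128.4] yaw 170.8 q [-0.08, 0.29, -0.37, -0.0, -0.9, -0.08]
```

View pics/w4.png

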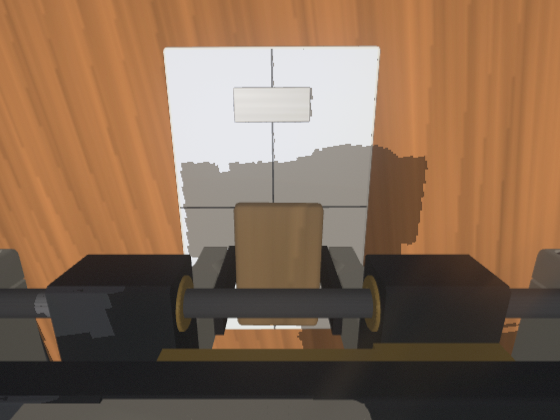

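The view shows the second bearer on the midline at (272,105). The blank is level in the fingers, with its scribe lines aligned.

>>> carry_out(motion=[[[-1, 0.009, -0.001, 0.07, 0], [-1, 0.009, -0.001, 0.12, 0], [-1, 0.009, -0.001, 0.15, 0], [-1, 0.009, -0.001, 0.161, 0], [-1, 0.009, -0.001, 0.161, 0], [-1, 0.009, -0.001, 0.161, 0]]])

```text
t: 16.35
ee_pos: [521.5, -239.5, 95.7]
ee_rot: [-2.039, 2.39, -0.001]
ft_force: [-0.1, 0.3, 0.3]
finger_gap: 0.515
finger_force: 15.0
```

```bash
python3 -c "
from h import *
plan(520.7,-239.3,46.8,-8.9)
"
```

```text
row [-0.0001, 0.0017, 0.0038] -0.0004 | mm [-0.0, 1.0, 2.0] turn -0.2 grasp [ 521.5 -239.5   48.7] yaw 170.9 q [-0.09, 0.4, -0.45, 0.0, -0.73, -0.07]
```

>>> carry_out(motion=[[[-1, 0, 0.001, 0.003, 0], [-1, 0, 0.001, 0.003, 0], [0.3, 0, 0.001, 0.003, 0], [0.3, 0, 0.001, 0.003, 0], [0.3, 0, 0.001, 0.003, 0], [0.3, 0, 0, -0.06, 0], [0.3, 0, 0, -0.17, 0], [0.3, 0, 0, -0.17, 0]]])

```text
t: 17.02
ee_pos: [523.0, -240.8, 185.5]
ee_rot: [-2.038, 2.387, -0.008]
ft_force: [1.6, -0.7, 1.8]
finger_gap: 0.648
finger_force: 0.0
```

```bash
python3 -c "
from h import *
plan(494.2,231.3,130,90)
"
```

```text
row [-0.9237, 0.2055, 0.0148] 0.225 | mm [-462.0, 103.0, 7.0] turn 81.0 grasp [ 523.3 -240.9  138.5] yaw 171.0 q [-0.09, 0.29, -0.36, 0.0, -0.92, -0.07]
```

>>> carry_out(motion=[[[0.3, -0.6, 0.13, 0, 0.155], [0.3, -0.6, 0.13, 0, 0.155], [0.3, -0.6, 0.13, 0, 0.155], [0.3, -0.6, 0.13, 0, 0.155], [0.3, -0.6, 0.13, 0, 0.155], [0.3, -0.6, 0.13, 0, 0.155], [0.3, -0.6, 0.13, 0, 0.155], [0.3, -0.6, 0.13, 0, 0.155]]])

```text
t: 17.68
ee_pos: [504.8, 55.5, 180.8]
ee_rot: [-0.815, 3.033, 0.0]
ft_force: [1.2, 1.1, 0.8]
finger_gap: 0.653
finger_force: 0.0
```

```bash
python3 -c "
from h import *
plan(494.2,231.3,130,90)
"
```

```text
row [-0.1579, 0.3149, 0.0076] 0.0836 | mm [-79.0, 157.0, 4.0] turn 30.1 grasp [504.8  55.5 133.8] yaw 120.1 q [0.5, 0.19, -0.5, 0.0, -0.88, -1.54]
```

>>> carry_out(motion=[[[0.3, -0.15, 0.3, 0, 0.0836], [0.3, -0.15, 0.3, 0, 0.0836], [0.3, -0.15, 0.3, 0, 0.0836], [0.3, -0.15, 0.3, 0, 0.0836], [0.3, -0.15, 0.3, 0, 0.0836], [0.3, -0.15, 0.3, 0, 0.0836], [0.3, -0.15, 0.3, 0, 0.0836]]])

```text
t: 18.27
ee_pos: [493.6, 222.0, 180.3]
ee_rot: [0.013, -3.141, 0.0]
ft_force: [0.1, -0.5, -0.5]
finger_gap: 0.647
finger_force: 0.0
```

```bash
python3 - <<'E'
from h import *
f=imaging.grab_frame("top"); hsv=cv2.cvtColor(f["frame"],cv2.COLOR_BGR2HSV)
cv2.imwrite("pics/top2.png",cv2.resize(f["frame"][180:300,300:500],None,fx=4,fy=4,interpolation=cv2.INTER_CUBIC)); pickle.dump(f,open("top2.pkl","wb"))
plan(494.2,231.3,46,90)
E
```

```text
row [-0.0014, 0.0206, 0.1745] 0.0011 | mm [-1.0, 10.0, 87.0] turn 0.4 grasp [493.6 221.  133.2] yaw 90.4 q [0.78, 0.24, -0.43, -0.0, -0.9, -2.35]
```

View pics/top2.png

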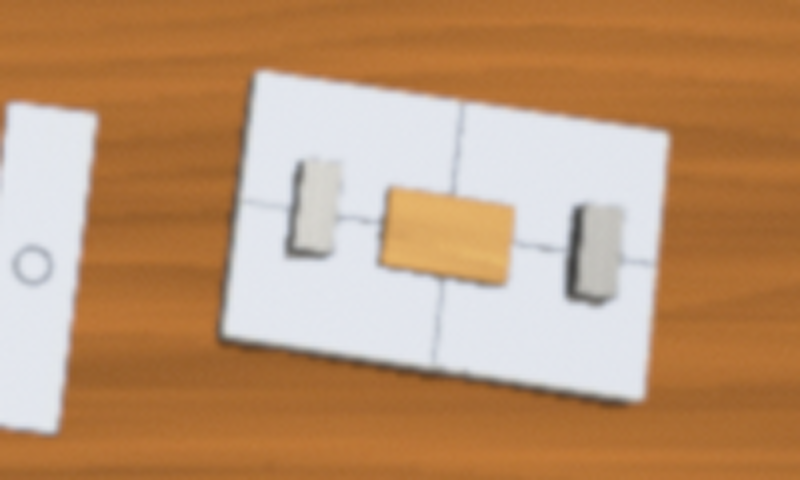

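The top view shows the blank on the crossing at (448,236), with the bearers at (318,205) and (600,250). I'll measure the offsets while picking the die.

>>> carry_out(motion=[[[0.3, -0.001, 0.0206, 0.08, 0], [0.3, -0.001, 0.0206, 0.14, 0], [0.3, -0.001, 0.0206, 0.172, 0], [0.3, -0.001, 0.0206, 0.172, 0], [0.3, -0.001, 0.0206, 0.172, 0], [-1, -0.001, 0.0206, 0.172, 0], [-1, -0.001, 0.0206, 0.172, 0], [-1, -0.001, 0.0206, 0.172, 0]]], force=25)

```text
t: 18.98
ee_pos: [495.0, 231.7, 95.9]
ee_rot: [-0.008, 3.14, 0.003]
ft_force: [-0.3, 0.3, -0.5]
finger_gap: 0.482
finger_force: 0.0
```

>>> carry_out(motion=[[[-1, 0, 0, 0, 0], [-1, 0, 0, 0, 0], [-1, 0, 0, 0, 0], [-1, 0, 0, -0.05, 0], [-1, 0, 0, -0.17, 0], [-1, 0, 0, -0.17, 0], [-1, 0, 0, -0.17, 0]]])

```text
t: 19.57
ee_pos: [496.2, 233.0, 184.6]
ee_rot: [-0.01, 3.135, 0.008]
ft_force: [0.5, 1.0, -0.9]
finger_gap: 0.441
finger_force: 25.0
```

```bash
python3 - <<'E'
from h import *
f=pickle.load(open("top2.pkl","rb")); im=f["frame"]
up=lambda x,y:(300+(x-1.5)/4,180+(y-1.5)/4)
c=lambda pts,z:rect(cast(f,[up(*p) for p in pts],z))
print("blank",c([(390,188),(514,206),(505,284),(380,266)],35))
# top faces only (exclude shaded left/lower sides)
print("bL",c([(309,158),(341,160),(334,252),(303,250)],47),"bR",c([(590,204),(625,206),(617,298),(582,297)],47))
print("board",c([(256,70),(669,132),(646,402),(222,338)],25))
plan(521,-239.3,130,-8.9)
E
```

```text
blank [517.3, -237.5, 68.3, 43.2, 81.5]
bL [532.8, -167.9, 50.7, 17.2, -5.7] bR [507.5, -317.2, 52.0, 18.6, -8.1]
board [519.8, -240.7, 229.9, 150.3, 81.4]
row [-0.0428, -0.9455, 0.0105] -0.2243 | mm [-21.0, -473.0, 5.0] turn -80.7 grasp [496.5 233.3 137.6] yaw 90.4 q [0.8, 0.24, -0.42, 0.0, -0.9, -2.36]
```

>>> carry_out(motion=[[[-1, -0.06, -0.64, 0, -0.15], [-1, -0.06, -0.64, 0, -0.15], [-1, -0.06, -0.64, 0, -0.15], [-1, -0.06, -0.64, 0, -0.15], [-1, -0.06, -0.64, 0, -0.15], [-1, -0.06, -0.64, 0, -0.15], [-1, -0.06, -0.64, 0, -0.15], [-1, -0.06, -0.64, 0, -0.15]]])

```text
t: 20.23
ee_pos: [524.0, -71.4, 179.2]
ee_rot: [-1.393, 2.816, 0.0]
ft_force: [0.8, 0.0, -1.8]
finger_gap: 0.442
finger_force: 25.0
```

```bash
python3 - <<'E'
from h import *
plan(531,-175,130,-8.9)
E
```

```text
row [0.1563, -0.1368, 0.0044] -0.079 | mm [78.0, -68.0, 2.0] turn -28.4 grasp [524.  -71.4 132.2] yaw 142.7 q [0.24, 0.22, -0.46, -0.0, -0.89, -0.89]
```

>>> carry_out(motion=[[[-1, 0.14, -0.125, 0, -0.079], [-1, 0.14, -0.125, 0, -0.079], [-1, 0.14, -0.125, 0, -0.079], [-1, 0.14, -0.125, 0, -0.079], [-1, 0.14, -0.125, 0, -0.079], [-1, 0.14, -0.125, 0, -0.079], [-1, 0.14, -0.125, 0, -0.079]]])

```text
t: 20.82
ee_pos: [530.9, -163.3, 179.0]
ee_rot: [2.033, -2.395, -0.001]
ft_force: [0.3, 0.4, -1.1]
finger_gap: 0.441
finger_force: 25.0
```

```bash
python3 - <<'E'
from h import *
f=wrist("w5")
plan(520,-239,60,-8.9)
E
```

```text
row [0.1534, -0.003, 0.1443] -0.0011 | mm [77.0, -1.0, 72.0] turn -0.4 grasp [ 531.  -163.1  132.1] yaw 170.7 q [0.05, 0.27, -0.4, -0.0, -0.9, -0.22]
```

View pics/w5.png

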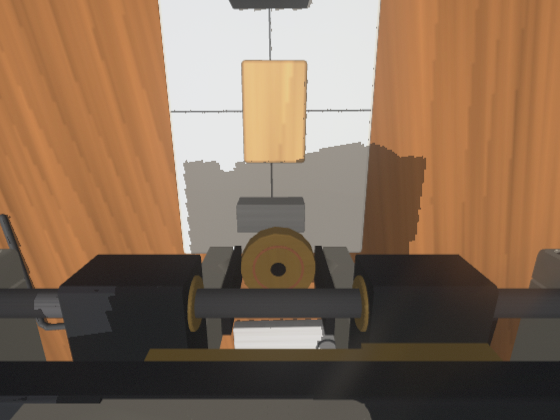

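The wrist view shows the die gripped level, with its hole at (279,268). The blank's corners are about (244,61), (307,61), (305,162) and (243,162), and the crossing lines are at x≈270 and y≈111.

```bash
python3 - <<'E'
from h import *
f=pickle.load(open("w5.pkl","rb")); p=f["pose"]
b=rect(cast(f,[(244,61),(307,61),(305,162),(243,162)],35,p)); print("blank",b)
print("cross",cast(f,[(270.5,111)],25,p).round(1), "die",cast(f,[(279,268)],121,p).round(1))
print("bearerL", cast(f,[(237,198),(304,198),(305,208),(238,208)],47,p).mean(0).round(1))
E
```

```text
blank [520.7, -237.2, 68.0, 45.4, 80.7]
cross [[ 523.  -239.2   25. ]] die [[ 529.6 -163.1  121. ]]
bearerL [ 532.8 -176.5   47. ]
```

```bash
python3 -c "
from h import *
plan(520.8,-237.2,61.5,-8.9)"
```

```text
row [0.1496, -0.004, 0.1413] -0.0011 | mm [75.0, -2.0, 71.0] turn -0.4 grasp [ 531.  -163.1  132.1] yaw 170.7 q [0.05, 0.27, -0.4, -0.0, -0.9, -0.22]
```

>>> carry_out(motion=[[[-1, 0.08, -0.002, 0, 0], [-1, 0.15, -0.004, 0, 0], [-1, 0.15, -0.004, 0.02, 0], [-1, 0.15, -0.004, 0.09, 0], [-1, 0.15, -0.004, 0.12, 0], [-1, 0.15, -0.004, 0.137, 0], [-1, 0.15, -0.004, 0.14, 0], [-1, 0.15, -0.004, 0.14, 0]]])

```text
t: 21.53
ee_pos: [521.5, -237.3, 109.4]
ee_rot: [2.036, -2.392, -0.0]
ft_force: [-0.3, -0.5, 0.4]
finger_gap: 0.443
finger_force: 25.0
```

>>> carry_out(motion=[[[-1, 0, 0, 0, 0], [-1, 0, 0, 0, 0], [-1, 0, 0, 0, 0]]])

```text
t: 21.78
ee_pos: [521.8, -237.5, 110.4]
ee_rot: [-2.035, 2.392, -0.002]
ft_force: [-0.1, -0.4, -0.6]
finger_gap: 0.441
finger_force: 25.0
```

```bash
python3 -c "
from h import *
plan(520.8,-237.2,60.5,-8.9)"
```

```text
row [-0.0003, 0.0023, 0.0058] -0.0009 | mm [-0.0, 1.0, 3.0] turn -0.3 grasp [ 521.9 -237.6   63.4] yaw 170.8 q [-0.09, 0.37, -0.44, 0.0, -0.76, -0.07]
```

>>> carry_out(motion=[[[-1, 0, 0.002, 0.003, 0], [-1, 0, 0.002, 0.003, 0], [-1, 0, 0.002, 0.003, 0]]])

```text
t: 22.03
ee_pos: [520.1, -237.4, 108.0]
ee_rot: [-2.035, 2.393, -0.0]
ft_force: [-0.0, 0.3, -1.1]
finger_gap: 0.442
finger_force: 25.0
```

>>> carry_out(motion=[[[-1, 0, 0, 0.002, 0], [-1, 0, 0, 0.002, 0], [-1, 0, 0, 0.002, 0]]])

```text
t: 22.28
ee_pos: [520.3, -237.5, 107.5]
ee_rot: [-2.036, 2.393, -0.001]
ft_force: [-1.7, 0.7, 5.7]
finger_gap: 0.444
finger_force: 25.0
```

Contact (Fz 5.7 N). Releasing and rising.

>>> carry_out(motion=[[[0.2, 0, 0, 0, 0], [0.2, 0, 0, 0, 0], [0.2, 0, 0, 0, 0], [0.2, 0, 0, 0, 0], [0.2, 0, 0, -0.06, 0], [0.2, 0, 0, -0.14, 0], [0.2, 0, 0, -0.14, 0], [0.2, 0, 0, -0.14, 0]]])

```text
t: 22.95
ee_pos: [521.7, -237.7, 179.4]
ee_rot: [-2.034, 2.39, -0.006]
ft_force: [-0.6, -0.1, -0.9]
finger_gap: 0.6
finger_force: 0.0
```

```bash
python3 -c "
from h import *
plan(503.8,-14,120,82)"
```

```text
row [-0.436, 0.1076, 0.0242] 0.2466 | mm [-218.0, 54.0, 12.0] turn 88.8 grasp [ 521.9 -237.8  132.4] yaw 170.8 q [-0.09, 0.29, -0.37, 0.0, -0.91, -0.07]
```

>>> carry_out(motion=[[[0.5, -0.43, 0.107, 0, 0.155], [0.5, -0.43, 0.107, 0, 0.155], [0.5, -0.43, 0.107, 0, 0.155], [0.5, -0.43, 0.107, 0, 0.155], [0.5, -0.43, 0.107, 0, 0.155], [0.5, -0.43, 0.107, 0, 0.155], [0.5, -0.43, 0.107, 0, 0.155], [0.5, -0.43, 0.107, 0, 0.155]]])

```text
t: 23.62
ee_pos: [501.3, -14.6, 176.1]
ee_rot: [0.768, -3.045, -0.0]
ft_force: [0.3, -0.0, -0.3]
finger_gap: 0.75
finger_force: 0.0
```

>>> carry_out(motion=[[[0.5, 0, 0, 0, 0.092], [0.5, 0, 0, 0, 0.092], [0.5, 0, 0, 0, 0.092], [0.5, 0, 0, 0, 0.092], [0.5, 0, 0, 0, 0.092], [0.5, 0, 0, 0, 0.092], [0.5, 0, 0, 0, 0.092]]])

```text
t: 24.2
ee_pos: [501.5, -16.8, 176.1]
ee_rot: [-0.123, -3.138, 0.001]
ft_force: [0.1, -0.6, -0.6]
finger_gap: 0.748
finger_force: 0.0
```

```bash
python3 - <<'E'
from h import *
f=wrist("w6")
plan(503.8,-14,24,82)
g=imaging.grab_frame("top"); pickle.dump(g,open("top3.pkl","wb")); cv2.imwrite("pics/top3.png",cv2.resize(g["frame"][180:300,300:500],None,fx=4,fy=4,interpolation=cv2.INTER_CUBIC))
E
```

```text
row [-0.0043, 0.006, 0.2105] 0.0098 | mm [-2.0, 3.0, 105.0] turn 3.5 grasp [501.5 -16.8 129.3] yaw 85.5 q [0.36, 0.19, -0.52, -0.0, -0.86, -2.01]
```

View pics/w6.png

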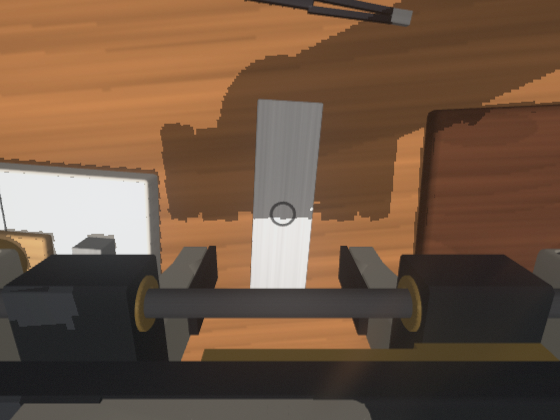

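View pics/top3.png

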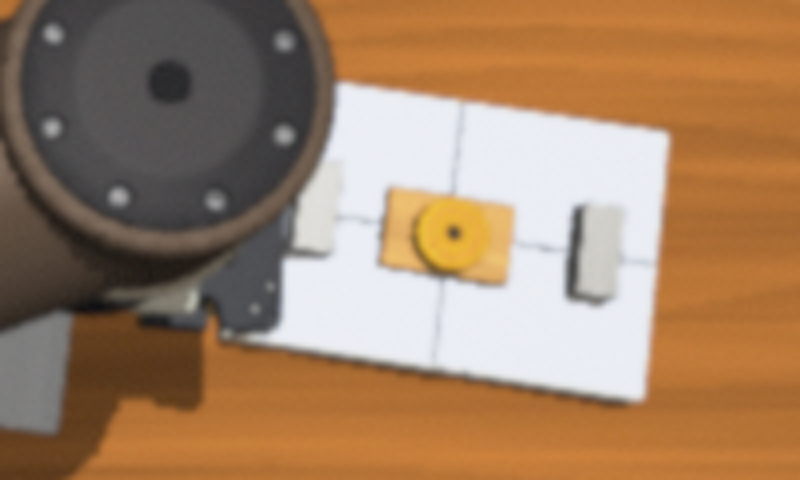

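The die's hole is at (454,233) in the top crop, near the blank's centre. The plate's ring is at (283,214) in the wrist view.

```bash
python3 - <<'E'
from h import *
f=pickle.load(open("top3.pkl","rb"))
up=lambda x,y:(300+(x-1.5)/4,180+(y-1.5)/4)
print("blank",rect(cast(f,[up(*p) for p in [(390,188),(514,206),(505,284),(380,266)]],35)),"die",cast(f,[up(454,233)],49).round(1))
w=pickle.load(open("w6.pkl","rb"))
print("ring",cast(w,[(283,214)],12,w["pose"]).round(1))
t=pickle.load(open("top.pkl","rb")); print("ring top",cast(t,[(308,246)],12).round(1))
P=cast(w,[(258,101),(322,104),(311,214),(254,214)],12,w["pose"]); print(P[:,:2].round(1).tolist())
plan(504.5,-14.5,24,82)
E
```

```text
blank [517.3, -237.5, 68.3, 43.2, 81.5] die [[ 517.2 -237.4   49. ]]
ring [[507.1 -12.3  12. ]]
ring top [[503.8 -14.8  12. ]]
[[416.2, -24.5], [422.1, 23.5], [508.9, 11.0], [505.2, -36.4]]
row [-0.0055, 0.005, 0.2108] 0.0097 | mm [-3.0, 3.0, 105.0] turn 3.5 grasp [501.6 -16.8 129.4] yaw 85.5 q [0.36, 0.19, -0.52, -0.0, -0.86, -2.01]
```

>>> carry_out(motion=[[[0.5, -0.006, 0.007, 0.09, 0.0097], [0.5, -0.006, 0.007, 0.17, 0.0097], [0.5, -0.006, 0.007, 0.211, 0.0097], [0.5, -0.006, 0.007, 0.211, 0.0097], [0.5, -0.006, 0.007, 0.211, 0.0097], [-1, -0.006, 0.007, 0.211, 0.0097], [-1, -0.006, 0.007, 0.211, 0.0097], [-1, -0.006, 0.007, 0.211, 0.0097]]], force=45)

```text
t: 24.97
ee_pos: [505.6, -13.3, 72.2]
ee_rot: [0.222, 3.132, 0.001]
ft_force: [-0.1, 0.3, -0.2]
finger_gap: 0.585
finger_force: 0.0
```

>>> carry_out(motion=[[[-1, 0, 0, 0, 0], [-1, 0, 0, 0, 0], [-1, 0, 0, 0, 0]]])

```text
t: 25.22
ee_pos: [505.6, -13.3, 72.2]
ee_rot: [0.222, 3.132, 0.001]
ft_force: [-1.5, 1.1, 6.6]
finger_gap: 0.561
finger_force: 45.0
```

>>> carry_out(motion=[[[-1, 0, 0, -0.03, 0], [-1, 0, 0, -0.1, 0], [-1, 0, 0, -0.17, 0], [-1, 0, 0, -0.23, 0], [-1, 0, 0, -0.23, 0], [-1, 0, 0, -0.23, 0]]])

```text
t: 25.72
ee_pos: [505.7, -13.2, 188.0]
ee_rot: [0.223, 3.13, 0.003]
ft_force: [-0.3, -0.2, -3.4]
finger_gap: 0.558
finger_force: 45.0
```

```bash
python3 -c "
from h import *
plan(521,-237.4,130,-8.8)"
```

```text
row [-0.0934, -0.4399, 0.0213] -0.2482 | mm [-47.0, -220.0, 11.0] turn -89.3 grasp [505.9 -13.1 141. ] yaw 81.9 q [0.36, 0.18, -0.5, -0.0, -0.89, -2.08]
```

>>> carry_out(motion=[[[-1, -0.07, -0.32, 0, -0.15], [-1, -0.07, -0.32, 0, -0.15], [-1, -0.07, -0.32, 0, -0.15], [-1, -0.07, -0.32, 0, -0.15], [-1, -0.07, -0.32, 0, -0.15], [-1, -0.07, -0.32, 0, -0.15], [-1, -0.07, -0.32, 0, -0.15], [-1, -0.07, -0.32, 0, -0.15]]])

```text
t: 26.38
ee_pos: [515.8, -177.4, 184.0]
ee_rot: [1.22, -2.891, -0.003]
ft_force: [0.2, -0.2, -3.2]
finger_gap: 0.56
finger_force: 45.0
```

```bash
python3 -c "
from h import *
plan(521,-237.4,130,-8.8)"
```

```text
row [0.0784, -0.0916, 0.0139] -0.0985 | mm [39.0, -46.0, 7.0] turn -35.5 grasp [ 515.6 -177.4  137. ] yaw 135.7 q [0.03, 0.25, -0.42, -0.0, -0.91, -0.8]
```

>>> carry_out(motion=[[[-1, 0.078, -0.092, 0.014, -0.098], [-1, 0.078, -0.092, 0.014, -0.098], [-1, 0.078, -0.092, 0.014, -0.098], [-1, 0.078, -0.092, 0.014, -0.098], [-1, 0.078, -0.092, 0.014, -0.098], [-1, 0.078, -0.092, 0.014, -0.098], [-1, 0.078, -0.092, 0.014, -0.098], [-1, 0.078, -0.092, 0.014, -0.098]]])

```text
t: 27.05
ee_pos: [522.1, -236.6, 178.3]
ee_rot: [2.03, -2.396, -0.002]
ft_force: [0.6, -0.5, -1.5]
finger_gap: 0.563
finger_force: 45.0
```

```bash
python3 - <<'E'
from h import *
wrist("w7")
plan(520.5,-237.4,77,-8.8)
E
```

```text
row [0.0021, 0.003, 0.1092] -0.0017 | mm [1.0, 2.0, 55.0] turn -0.6 grasp [ 522.2 -236.6  131.6] yaw 170.6 q [-0.08, 0.29, -0.36, -0.0, -0.91, -0.08]
```

View pics/w7.png

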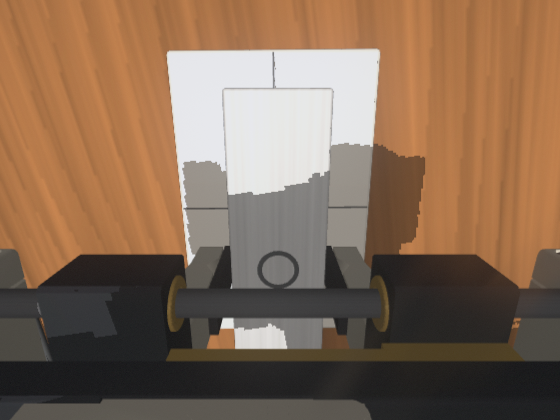

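The plate is held level and square to the board. Its ring at (278,270) is almost where the die's hole was when I held it, so I'll place it at the same tool position as the die.

>>> carry_out(motion=[[[-1, 0.002, 0.003, 0.05, -0.001], [-1, 0.002, 0.003, 0.08, -0.001], [-1, 0.002, 0.003, 0.1, -0.001], [-1, 0.002, 0.003, 0.109, -0.001], [-1, 0.002, 0.003, 0.109, -0.001], [-1, 0.002, 0.003, 0.109, -0.001]]])

```text
t: 27.6
ee_pos: [521.4, -237.6, 125.2]
ee_rot: [2.043, -2.387, 0.001]
ft_force: [-1.0, 0.1, -2.9]
finger_gap: 0.561
finger_force: 45.0
```

```bash
python3 -c "
from h import *
plan(520.4,-237.5,75,-8.8)"
```

```text
row [0.0, 0.002, 0.0064] -0.0002 | mm [0.0, 1.0, 3.0] turn -0.1 grasp [ 521.4 -237.6   78.2] yaw 171.1 q [-0.09, 0.36, -0.42, 0.0, -0.79, -0.07]
```

>>> carry_out(motion=[[[-1, 0, 0.002, 0.003, 0], [-1, 0, 0.002, 0.006, 0], [-1, 0, 0.002, 0.006, 0], [-1, 0, 0.002, 0.006, 0]]])

```text
t: 27.93
ee_pos: [520.1, -237.5, 122.2]
ee_rot: [-2.043, 2.386, -0.001]
ft_force: [-0.5, 0.7, -1.3]
finger_gap: 0.559
finger_force: 45.0
```

>>> carry_out(motion=[[[-1, 0, 0, 0.002, 0], [-1, 0, 0, 0.002, 0], [-1, 0, 0, 0.002, 0]]])

```text
t: 28.18
ee_pos: [520.3, -237.5, 121.2]
ee_rot: [-2.043, 2.386, -0.001]
ft_force: [-0.2, -0.1, 1.3]
finger_gap: 0.558
finger_force: 45.0
```

Contact: Fz went from −3 to +1.3 N. Releasing.

>>> carry_out(motion=[[[0.5, 0, 0, 0, 0], [0.5, 0, 0, 0, 0], [0.5, 0, 0, 0, 0], [0.5, 0, 0, 0, 0], [0.5, 0, 0, -0.04, 0], [0.5, 0, 0, -0.1, 0], [0.5, 0, 0, -0.18, 0], [0.5, 0, 0, -0.25, 0]]])

```text
t: 28.85
ee_pos: [519.7, -237.5, 247.5]
ee_rot: [2.043, -2.386, -0.0]
ft_force: [1.6, 1.0, 1.0]
finger_gap: 0.748
finger_force: 0.0
```

>>> carry_out(motion=[[[0.5, -0.6, 0, -0.05, 0], [0.5, -0.6, 0, -0.05, 0], [0.5, -0.6, 0, -0.05, 0], [0.5, -0.6, 0, -0.05, 0], [0.5, -0.6, 0, -0.05, 0], [0.5, -0.6, 0, -0.05, 0], [0.5, -0.6, 0, -0.05, 0], [0.5, -0.6, 0, -0.05, 0]]])

```text
t: 29.52
ee_pos: [567.2, 63.8, 271.6]
ee_rot: [-2.046, 2.381, -0.001]
ft_force: [0.0, -0.1, -0.7]
finger_gap: 0.752
finger_force: 0.0
```

```bash
python3 - <<'E'
from h import *
g=imaging.grab_frame("top"); pickle.dump(g,open("top4.pkl","wb")); a=cv2.resize(g["frame"][185:290,345:480],None,fx=4,fy=4,interpolation=cv2.INTER_CUBIC)
s=imaging.grab_frame("scene"); b=cv2.resize(s["frame"][150:230,140:245],None,fx=2.4,fy=2.4,interpolation=cv2.INTER_CUBIC)
c=np.zeros((420,800,3),np.uint8); c[:,:540]=a; c[:b.shape[0],544:544+b.shape[1]]=b; cv2.imwrite("pics/end.png",c)
h=cv2.cvtColor(g["frame"],cv2.COLOR_BGR2HSV)
E
```

```text
(no output)
```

View pics/end.png

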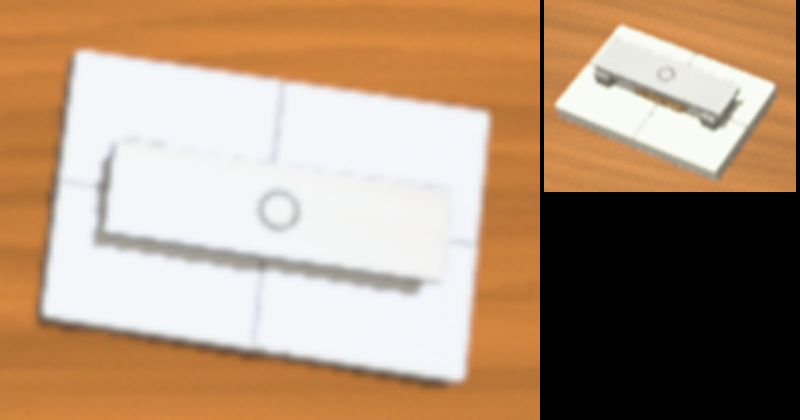

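The plate lies flat across the stack, with its ring at (279,210). One last check of the ring against the die, then hand in.

>>> carry_out(motion=[[[0.5, 0, 0, 0, 0], [0.5, 0, 0, 0, 0], [0.5, 0, 0, 0, 0], [0.5, 0, 0, 0, 0]]])

```text
t: 29.95
ee_pos: [566.1, 57.9, 270.8]
ee_rot: [2.041, -2.388, -0.0]
ft_force: [0.3, 0.2, -0.3]
finger_gap: 0.755
finger_force: 0.0
```

```bash
python3 - <<'E'
from h import *
from station import order
g=pickle.load(open("top4.pkl","rb"))
u=lambda x,y:(345+(x-1.5)/4,185+(y-1.5)/4)
r=cast(g,[u(279,210)],61)[0]; print("ring",r.round(1),rect(cast(g,[u(*p) for p in [(118,140),(452,187),(443,280),(105,233)]],61)))
if np.hypot(r[0]-517.2,r[1]+237.4)<6: print(order.job_done())
E
```

```text
ring [ 517.4 -236.7   61. ] [517.4, -236.5, 178.7, 50.5, 81.8]
the job is handed in; nothing more can be done
None
```

The pressing stack is built on the board and handed in after about 30 s of the 128 s, with no verdict returned; in the last top views the plate is within 1 mm of the die, the die within 1 mm of the blank, and the blank about 4 mm off the board's centre.

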